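# Lock the embossing press down for carrying

### The job

Lock the desk embossing press down so that it can be carried. Draw the catch on top of the plunger back clear of the hooked post, then push the plunger down its barrel until the dies have closed on the card between them, feeling for it so that they are not rammed together. Hold the dies lightly closed while you push the catch fully home under the hook, without forcing it, then let go so that the lock alone keeps the plunger down, and leave the other things on the table where they are.

Things in the scene. Friction and masses are not known exactly. Their poses are not given: they have to be found in the camera images.
- press: Desk embossing press, dark grey cast metal, fixed. Foot 170 x 100 x 16 mm, C-frame, steel plunger standing upright in a spring barrel (48 mm across, top 128 mm up). Origin: centre of the foot's underside; x from open front to column, y the way the catch slides home, z up. Plunger axis at x = -15, y = 0 mm. The plunger's flat cap (56 mm in x, 84 in y, top at 160 mm when up) carries the catch.
- ram (a joint): Travel of plunger, cap and catch, m: 0 = up, grows downwards. A spring lifts it with about 5 N when up, 11 N at 0.013, 14 N at 0.021. It stops where its upper die meets the card on the lower die, anywhere from 0.0145 to 0.022: that die is set higher or lower, which cannot be measured. From 0.013 on the catch's tongue fits under the hook; locked, it rests at about 0.013.
- catch (a joint): Travel of the catch on the cap, m, along the press's +y: 0 = drawn fully back, 0.018 = fully home. Stays where left; takes 1.5 N to move. Up to 0.004 its tongue is clear of the hook's lip seen from above. Beyond that, it lies over the lip when the plunger is up and blocks it after 2 mm of travel; when the plunger is down it lies under the lip and locks it.
- tab (a point): Centre of the catch's upright ribbed steel grip tab: 12 mm in the press's x, 24 in y, 24 high. Its foot, 12 mm below, stands on the middle of the catch's flat slide plate (44 mm in x, 60 in y, 5 thick); fingertips beside the tab can press on this plate (guide strips beside it lie 1 mm lower). A tongue 24 mm wide, as thick as the plate, ends 47 mm in +y of this point. Moves with catch and plunger.
- hook (a point): Middle of the lower edge of the hooked post's lip, on the side of the plunger, 152 mm above the table. The lip is 32 mm in the press's x, 6 thick, and reaches 16 mm in +y from here to the post, which is 10 mm thick. Fixed to the press.
There are look-alikes about, which are no part of the job. Leave any orange or turquoise look-alike of the press alone.

How it is judged:
By the outcome, as a careful person would: the job done as asked, in the order asked, and still so for the second after the job is handed in, with the robot touching nothing.
It also fails if it takes over 64 s, if anything falls off the work surface, if the arm or the gripper's body presses on something with over 40 N, if the wrist force passes 120 N, or if a joint passes its speed limit or range.

### The arm

A 6-joint arm with a two-finger parallel gripper is mounted at the origin on the work surface. World frame = base frame: x ahead of the robot, y to its left, z up, the work surface at z = 0. Lengths are in m, angles in rad, forces in N, time in s.
With the tool pointing down it reaches from about 0.325 to 0.9 m from the base axis. Payload 6.1 kg.
Tool frame: the origin (TCP) lies midway between the tips of the shut fingers; the grasp point (between the pads) lies 19 mm behind it; x points along the fingers, y is the direction in which the jaws open and shut, and the axes are right-handed (so a half turn about x gives the same grasp; the last joint's range is limited). The gripper opens to 85 mm and grips with 20 to 120 N. Pads are 22 mm wide; open, the fingers measure 114 mm over their backs; the gripper's body (76 mm by 85 mm) begins 54 mm behind the grasp point. The pads swing forward as they close: fully open they stand 13 mm farther back than shut.
Start: joints at [-1.474, 0.22, 1.526, -0, 1.395, -0.126], TCP at [0.138, -0.61, 0.231] pointing down, gripper open.
Joint ranges: [-2.98, 2.98], [-0.91, 2.08], [0.09, 2.57], [-1.24, 4.39], [0.2, 2.65], [-2.68, 2.68]. Speed limits (rad/s): [2.57, 2.57, 3.01, 3.14, 3.14, 3.14].

### API

Orientations are given as [roll, pitch, yaw] about the fixed x, y, z axes, in that order (R = Rz(yaw) Ry(pitch) Rx(roll)).
In Python, from plant import movep, move_l, set_joints, gripper_to, hold, inverse_kinematics, observe, get_image, get_calibration, Unreachable, job_done gives the robot as it stands. Calls block until the motion is done:
- movep(position, orientation): joint-space move of the TCP to a pose.
- move_l(position, feed=0.15, rotation=None, max_force=None): straight line of the TCP; rotation=None keeps the orientation; feed is the mean speed in m/s. With max_force (N) it stops when the force on the tool has changed by that much, and returns True; else False.
- set_joints(angles): joint-space move.
- gripper_to(opening, f_grip=None): finger opening in m; f_grip is the grip in N (None keeps the last); returns when the fingers have stopped.
- hold(seconds).
- inverse_kinematics(position, orientation): joint angles nearest the present ones, or None.
- observe(): the state.
- get_image(name): name is "side" or "top" or "wrist"; returns (picture, depth): 400x640x3 uint8, red, green, blue; 400x640 float32, m along the optical axis (not along the pixel's ray), 0 where there is no reading.
- get_calibration(name): a dict with "intrinsics" (3x3 intrinsics, pixels), "dist_coeffs" ([k1, k2, p1, p2, k3] as OpenCV has them; the pictures are not rectified), "world_from_camera" (4x4, takes a point from camera to world coordinates). Camera axes: x right, y down, z forward; pixel columns grow to the right and rows downward; lengths in m; the calibration is good to about 2 mm. A picture is of the moment at which its call begins: read the wrist's pose just before it. get_calibration takes no time and is no camera call; for the wrist camera it gives the pose at the moment of the call.
A pose or a line that the arm cannot do raises Unreachable and nothing moves.
- job_done(): hands the job in, once; it reports no verdict.
The state is a dict: "time_s": time; "q": joint angles; "joint_velocities": joint speeds; "joint_torque": joint torques, N m; "eef_pos": TCP position; "tcp_rot": TCP orientation; "ft_force": force on the tool from outside, world axes, zero at the start; "torque": the same for the moment, N m; "opening": finger opening in m.
Only numpy, scipy, OpenCV 4.12 (cv2) and the standard library are available. Lean on these libraries where they do the work, as an engineer would, in place of code of your own. Each camera call takes 0.05 s, during which the arm holds its last target.

## Working session

There is one attempt and no reset: what is moved stays moved. The work goes in short steps, each a Python script; the robot and the scene stay as the last script left them, time stands still between calls to the robot, and variables do not carry over. Pictures are saved under pics/ and viewed, and the job is handed in when it is done.

```bash
ls; mkdir -p pics; python3 - <<'E'
from plant import *
import cv2, numpy as np
for n in ["side","top","wrist"]:
    p,d=get_image(n); cv2.imwrite(f"pics/{n}0.png",p[:,:,::-1]); np.save(f"pics/{n}0.npy",d)
    c=get_calibration(n); print(n,np.round(c["intrinsics"],1).tolist(),c["dist_coeffs"],np.round(c["world_from_camera"],3).tolist())
o=observe(); print(o)
E
```

```text
pics
side [[507.3, 0.0, 316.4], [0.0, 507.3, 201.0], [0.0, 0.0, 1.0]] [-0.14275188  0.          0.          0.          0.        ] [[-0.999, -0.04, 0.013, 0.408], [-0.039, 0.771, -0.635, 0.607], [0.016, -0.635, -0.772, 0.833], [0.0, 0.0, 0.0, 1.0]]
top [[517.8, 0.0, 315.3], [0.0, 517.8, 189.0], [0.0, 0.0, 1.0]] [-0.10456107  0.          0.          0.          0.        ] [[-0.023, -0.989, 0.145, 0.312], [-1.0, 0.021, -0.017, 0.037], [0.014, -0.145, -0.989, 0.971], [0.0, 0.0, 0.0, 1.0]]
wrist [[307.4, 0.0, 320.7], [0.0, 307.4, 199.6], [0.0, 0.0, 1.0]] [0.01247894 0.         0.         0.         0.        ] [[0.221, -0.922, -0.318, 0.22], [-0.975, -0.209, -0.071, -0.591], [-0.001, 0.326, -0.945, 0.373], [0.0, 0.0, 0.0, 1.0]]
{'time_s': 0.15, 'q': array([-1.47408696e+00,  2.21071513e-01,  1.52734882e+00, -6.09505545e-07,
        1.39469691e+00, -1.26081897e-01]), 'joint_velocities': array([ 8.08477875e-04, -1.53945464e-03, -9.16058260e-04,  5.66809221e-04,
        8.50600277e-05, -1.78757956e-06]), 'joint_torque': array([ 7.79915081e-04, -4.97487366e+01, -3.89903283e+01, -1.26313766e-04,
        7.14906317e-03,  4.02479509e-05]), 'eef_pos': array([ 0.13805726, -0.60908406,  0.23043383]), 'tcp_rot': array([-1.69648473,  1.56927173,  1.6678993 ]), 'ft_force': array([ 0.18736297, -0.38424969,  0.23951437]), 'torque': array([ 0.05079799,  0.01267429, -0.00399979]), 'opening': 0.0858649370453469}
```

View pics/top0.png

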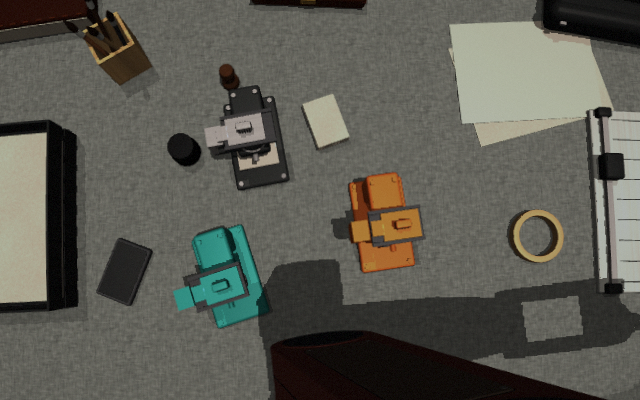

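View pics/side0.png

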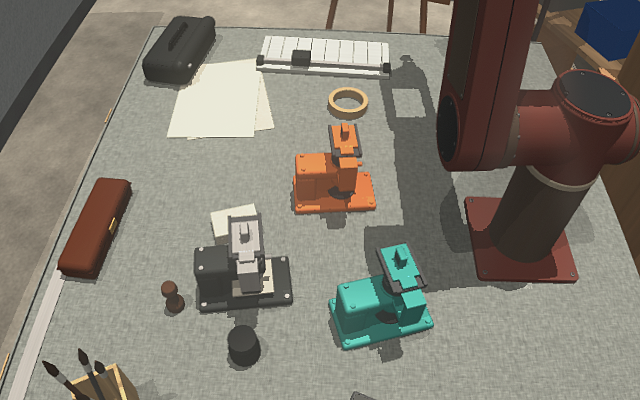

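View pics/wrist0.png

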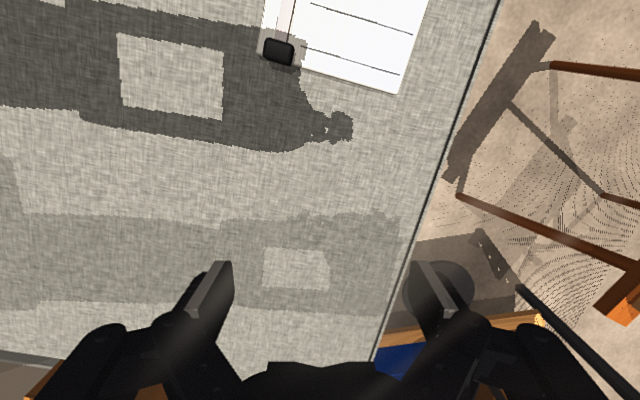

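The candidates in the top view are the dark grey press at (255,140), the orange one at (390,222) and the turquoise one at (222,280). I choose the dark grey one by its description and will check it in close crops.

```bash
python3 - <<'E'
import cv2
a=cv2.imread("pics/top0.png")[75:200,190:310]; cv2.imwrite("pics/topc.png",cv2.resize(a,None,fx=5,fy=4.8 and 5,interpolation=cv2.INTER_CUBIC)[:600])
a=cv2.imread("pics/side0.png")[200:325,180:305]; cv2.imwrite("pics/sidec.png",cv2.resize(a,None,fx=4.8,fy=4.8,interpolation=cv2.INTER_CUBIC))
E
```

```text
(no output)
```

View pics/topc.png

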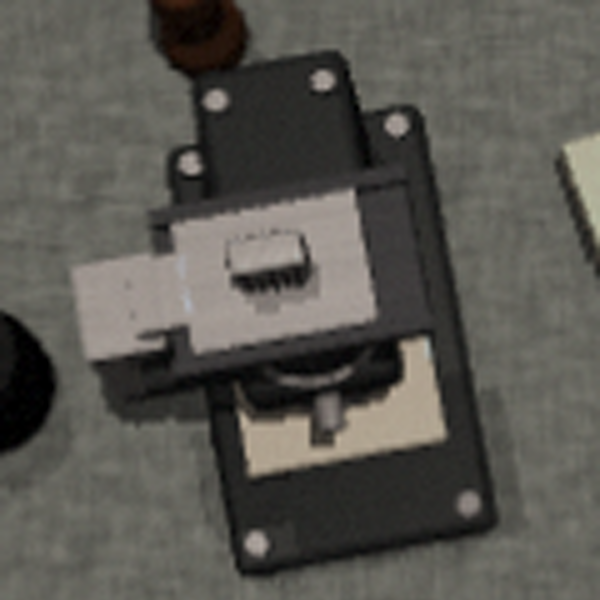

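View pics/sidec.png

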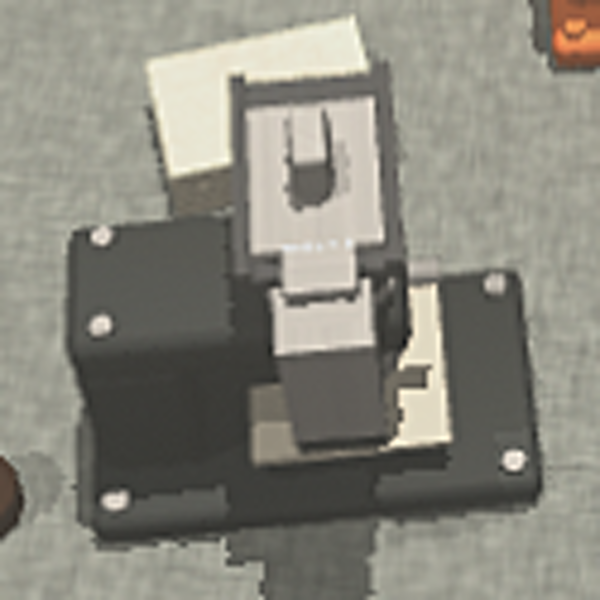

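```bash
cat > h.py <<'E'
import numpy as np, cv2
from plant import *
def ray(c,uv):
    K,D,T=np.array(c["intrinsics"]),np.array(c["dist_coeffs"]),np.array(c["world_from_camera"])
    n=cv2.undistortPoints(np.array([[uv]],float),K,D)[0,0]
    return T[:3,3],T[:3,:3]@np.array([n[0],n[1],1.])
def at_z(c,uv,z):
    o,d=ray(c,uv); return o+d*(z-o[2])/d[2]
def tri(c1,u1,c2,u2):
    o1,d1=ray(c1,u1);o2,d2=ray(c2,u2)
    s=np.linalg.lstsq(np.c_[d1,-d2],o2-o1,rcond=None)[0]
    a,b=o1+d1*s[0],o2+d2*s[1]
    return (a+b)/2,np.linalg.norm(a-b)
E
python3 - <<'E'
from h import *
np.set_printoptions(precision=4,suppress=True)
t,s=get_calibration("top"),get_calibration("side")
f=lambda x,y:(190+(x-2)/5,75+(y-2)/5)
g=lambda x,y:(180+(x-2)/4.8,200+(y-2)/4.8)
# plate corners top view -> z .165 ; rivets of foot z~.017
P={k:f(*v) for k,v in dict(plBL=(193,353),plTL=(173,222),plTR=(355,190),plBR=(375,320),tabTL=(226,238),tabTR=(306,231)).items()}
S={k:g(*v) for k,v in dict(plBL=(383,243),plTL=(250,252),plTR=(247,108),plBR=(376,97)).items()}
for k in S:
    print(k,*tri(t,P[k],s,S[k]),at_z(t,P[k],.165)[:2])
# foot rivets: front two and rear-right
for a,b in [((257,543),(513,460)),((469,503),(494,284)),((190,163),(115,500)),((215,99),(101,324)),((322,80),(101,236))]:
    print("rivet",*tri(t,f(*a),s,g(*b)))
# tab top corners side (285..327,110..165) 
print("tab",*tri(t,f(266,247),s,g(308,137)))
for nm,c,uv in [("tab",t,f(266,245)),("plate",t,f(200,300)),("hook",t,f(100,310)),("plate_s",s,g(270,200))]:
    d=np.load(f"pics/{'side' if nm.endswith('_s') else 'top'}0.npy")[round(uv[1]),round(uv[0])]
    o,r=ray(c,uv); print(nm,o+r*d)
E
```

```text
plBL [0.5047 0.1609 0.162 ] 0.001135439759368314 [0.5034 0.1605]
plTL [0.5481 0.1675 0.1629] 0.0011758012163995792 [0.5469 0.1672]
plTR [0.5575 0.1085 0.1631] 0.001379724039583273 [0.5562 0.1084]
plBR [0.5136 0.1023 0.1643] 0.0008473953449787727 [0.5129 0.1023]
rivet [0.4663 0.1591 0.0152] 0.0012592246001233872
rivet [0.4799 0.0797 0.014 ] 0.0011569423950991836
rivet [0.6143 0.1849 0.0156] 0.0013363204884246904
rivet [0.6089 0.1625 0.1049] 0.0006978431189085019
rivet [0.6155 0.1251 0.1042] 0.0012453551744123922
tab [0.532  0.1348 0.1842] 0.0009708598444468715
tab [0.5322 0.1344 0.1874]
plate [0.5207 0.1583 0.1653]
hook [0.5201 0.1918 0.158 ]
plate_s [0.5447 0.1469 0.1639]
```

The plate centre is at about (0.531, 0.135, 0.164) with yaw of about 9°. Heights match the text: plate 165 mm, tab top 187 mm and foot 16 mm. In the close crops the grey press shows the steel plate, and its tongue overlaps the lip. Next I'll move above it and check with the wrist camera.

```bash
cat >> h.py <<'E'
from scipy.spatial.transform import Rotation as R
YAW=0.160
ex=np.array([np.cos(YAW),np.sin(YAW),0]); ey=np.array([-np.sin(YAW),np.cos(YAW),0])
def ori(sgn,yaw=YAW):
    x=np.array([0,0,-1.]); y=sgn*np.array([np.cos(yaw),np.sin(yaw),0])
    return R.from_matrix(np.c_[x,y,np.cross(x,y)]).as_euler('xyz')
def st():
    o=observe(); return o["time_s"],np.round(o["eef_pos"],4),np.round(o["ft_force"],2),round(o["opening"],4)
E
python3 - <<'E'
from h import *
for s in(1,-1): print(s,ori(s),inverse_kinematics([.531,.135,.27],ori(s)))
o=observe()
move_l([.138,-.609,.30],feed=.2)
best=min((1,-1),key=lambda s: abs(inverse_kinematics([.531,.135,.27],ori(s))[5]))
print(best)
movep([.531,.135,.27],ori(best)); hold(.2)
print(st()); c=get_calibration("wrist"); p,d=get_image("wrist"); cv2.imwrite("pics/w1.png",p[:,:,::-1]); np.save("pics/w1.npy",d)
import pickle; pickle.dump(c,open("pics/w1.pkl","wb"))
E
```

```text
1 [1.41079633 1.57079633 0.        ] [ 1.05007173e-01  1.21389128e-02  1.68085358e+00 -4.44089210e-16
  1.44860017e+00 -5.49928271e-02]
-1 [-1.73079633  1.57079633  0.        ] None<sys>:0: UserWarning: Gimbal lock detected. Setting third angle to zero since it is not possible to uniquely determine all angles.
<stdin>:5: UserWarning: Gimbal lock detected. Setting third angle to zero since it is not possible to uniquely determine all angles.
Traceback (most recent call last):
TypeError: 'NoneType' object is not subscriptable
```

```bash
python3 -W ignore - <<'E'
from h import *
import pickle
movep([.531,.135,.27],ori(1)); hold(.2)
print(st()); c=get_calibration("wrist"); p,d=get_image("wrist"); cv2.imwrite("pics/w1.png",p[:,:,::-1]); np.save("pics/w1.npy",d)
pickle.dump(c,open("pics/w1.pkl","wb")); print(np.round(c["world_from_camera"],3))
E
```

```text
(3.8, array([0.5312, 0.1346, 0.27  ]), array([-0.41,  0.56,  0.54]), 0.0852)
[[ 0.987  0.15   0.052  0.518]
 [ 0.158 -0.933 -0.322  0.218]
 [-0.     0.327 -0.945  0.412]
 [ 0.     0.     0.     1.   ]]
```

View pics/w1.png

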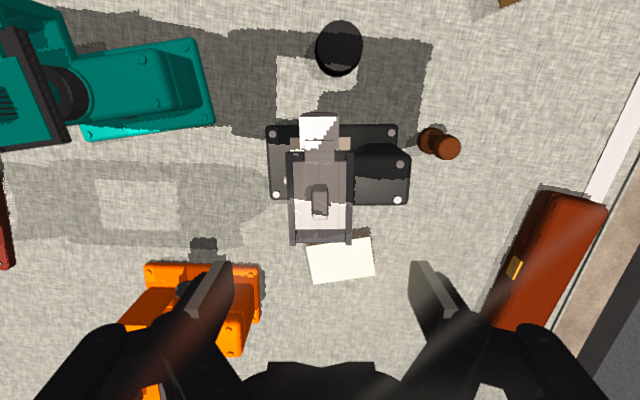

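```bash
python3 -W ignore - <<'E'
import cv2
a=cv2.imread("pics/w1.png")[105:255,260:420]; cv2.imwrite("pics/w1c.png",cv2.resize(a,None,fx=4,fy=4,interpolation=cv2.INTER_CUBIC))
E
```

```text
(no output)
```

View pics/w1c.png

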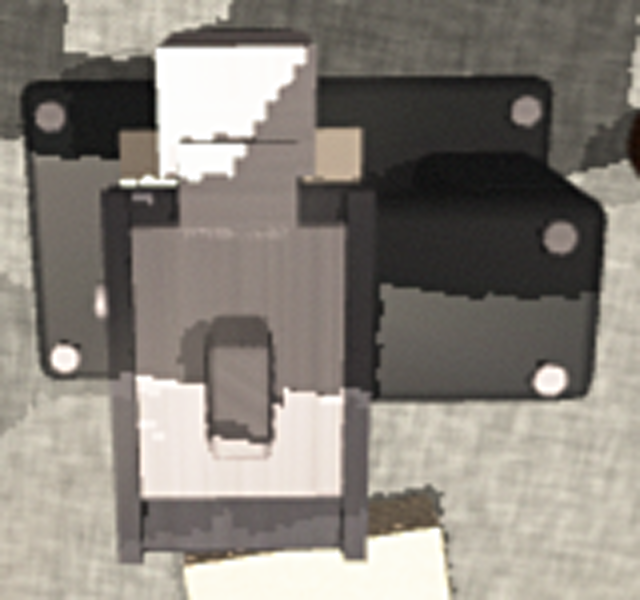

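```bash
python3 -W ignore - <<'E'
from h import *
import pickle
np.set_printoptions(precision=4,suppress=True)
c=pickle.load(open("pics/w1.pkl","rb")); t=get_calibration("top"); d=np.load("pics/w1.npy")
w=lambda x,y:(260+(x-1.5)/4,105+(y-1.5)/4)
f=lambda x,y:(190+(x-2)/5,75+(y-2)/5)
for n,z,a in [("plBL",.165,(139,497)),("plBR",.165,(343,494)),("plTL",.165,(131,228)),("plTR",.165,(347,226)),("tabtop",.189,(240,391)),("tongueEnd",.163,(240,141)),("capBL",.162,(118,562)),("capTR",.162,(376,184)),("hookback",.158,(235,42))]:
    print(n,at_z(c,w(*a),z))
print(tri(c,w(240,391),t,f(266,247)))
for a,b in [((139,497),(375,320)),((343,494),(355,190)),((131,228),(193,353)),((347,226),(173,222))]: print(tri(c,w(*a),t,f(*b)))
for a in [(240,391),(180,300),(235,80)]:
    u=w(*a); o,r=ray(c,u); print(o+r*d[round(u[1]),round(u[0])])
for a,b in [((50,117),(257,543)),((64,358),(469,503)),((525,110),(190,163))]: print("riv",tri(c,w(*a),t,f(*b)))
E
```

```text
plBL [0.5126 0.1028 0.165 ]
plBR [0.5568 0.1106 0.165 ]
plTL [0.5032 0.162  0.165 ]
plTR [0.5466 0.1694 0.165 ]
tabtop [0.5294 0.1392 0.189 ]
tongueEnd [0.5224 0.1826 0.163 ]
capBL [0.51   0.0846 0.162 ]
capTR [0.5512 0.1783 0.162 ]
hookback [0.5184 0.2011 0.158 ]
(array([0.5314, 0.1358, 0.1819]), np.float64(0.00362896771833292))
(array([0.5128, 0.1024, 0.1645]), np.float64(0.0005126347537521324))
(array([0.5574, 0.1088, 0.1608]), np.float64(2.141190988991504e-06))
(array([0.5035, 0.1612, 0.1628]), np.float64(0.0011504074341757403))
(array([0.5477, 0.1682, 0.1602]), np.float64(0.0012141054133043578))
[0.5294 0.1392 0.1892]
[0.5152 0.1483 0.1641]
[0.5196 0.1938 0.1577]
riv (array([0.465 , 0.1595, 0.0165]), np.float64(0.0012503485738672932))
riv (array([0.4784, 0.0801, 0.0158]), np.float64(0.001527937012353712))
riv (array([0.6139, 0.1854, 0.0131]), np.float64(0.0010143348364554548))
```

```bash
python3 -W ignore - <<'E'
from h import *
gripper_to(.04,f_grip=20)
c=np.array([.5303,.1357])
move_l([*c,.20],feed=.1); print(st())
print(move_l([*c,.171],feed=.05,max_force=5)); hold(.1); print(st())
gripper_to(0.0,f_grip=20); hold(.2); print(st())
F=observe()["ft_force"]; print("ex,ey",F@ex,F@ey)
E
```

```text
(5.2083, array([0.5308, 0.1358, 0.2006]), array([-0.38,  0.7 ,  0.18]), 0.0403)
False
(6.0417, array([0.5306, 0.1357, 0.1714]), array([0.6 , 0.21, 0.37]), 0.0401)
(6.6, array([0.5302, 0.1357, 0.1714]), array([-4.09, -0.32,  5.3 ]), 0.0114)
ex,ey -4.0905550023774815 0.3343194908446821
```

```bash
python3 -W ignore - <<'E'
from h import *
def F(): 
    f=observe()["ft_force"]; return np.round([f@ex,f@ey,f[2]],2)
p=np.array([.5303,.1357,.171])
for dx,dz in [(0,.001),(-.0005,.001),(-.0005,.002)]:
    move_l(p+ex*dx+np.array([0,0,dz]),feed=.02); hold(.1); print(dx,dz,st(),F())
E
```

```text
0 0.001 (6.95, array([0.5301, 0.1357, 0.1715]), array([-0.5 , -1.17, -1.34]), 0.0112) [-0.68 -1.08 -1.34]
-0.0005 0.001 (7.3, array([0.5299, 0.1356, 0.1715]), array([ 3.11,  1.43, -7.15]), 0.0117) [ 3.29  0.92 -7.15]
-0.0005 0.002 (7.65, array([0.5298, 0.1356, 0.1716]), array([  7.18,   1.2 , -13.41]), 0.0116) [  7.28   0.04 -13.41]
```

```bash
python3 -W ignore - <<'E'
from h import *
def F(): 
    f=observe()["ft_force"]; return np.round([f@ex,f@ey,f[2]],2)
p=np.array([.5303,.1357,.172])
move_l(p,feed=.02); hold(.1); print(st(),F())
for dy in (-.003,-.006,-.009,-.011):
    r=move_l(p+ey*dy,feed=.02,max_force=9); hold(.1); print(dy,r,st(),F())
    if r: break
E
```

```text
(8.0, array([0.53  , 0.1356, 0.1716]), array([  1.78,   0.24, -10.12]), 0.0112) [  1.8   -0.04 -10.12]
-0.003 False (8.4, array([0.5305, 0.1327, 0.1716]), array([  2.35,   1.88, -11.96]), 0.0113) [  2.62   1.48 -11.96]
-0.006 False (8.8, array([0.531 , 0.1295, 0.1716]), array([  3.5 ,   0.38, -13.37]), 0.0114) [  3.51  -0.18 -13.37]
-0.009 False (9.2, array([0.5315, 0.1266, 0.1716]), array([  2.44,  -0.37, -15.98]), 0.0118) [  2.35  -0.76 -15.98]
-0.011 False (9.55, array([0.5318, 0.1247, 0.1716]), array([  3.41,   1.92, -17.13]), 0.011) [  3.67   1.35 -17.13]
```

```bash
python3 -W ignore - <<'E'
from h import *
def F(): 
    f=observe()["ft_force"]; return np.round([f@ex,f@ey,f[2]],2)
p=np.array([.5303,.1357,.1708])
move_l(p+ey*-.011,feed=.02); hold(.1); print(st(),F())
for dy in (-.013,-.015,-.017):
    r=move_l(p+ey*dy,feed=.02,max_force=6); hold(.1); print(dy,r,st(),F())
    if r: break
c=get_calibration("wrist"); im,d=get_image("wrist"); cv2.imwrite("pics/w2.png",cv2.resize(im[:,:,::-1],None,fx=1.25,fy=1.25))
im,d=get_image("side"); cv2.imwrite("pics/s2.png",cv2.resize(im[180:325,160:320,::-1],None,fx=4,fy=4))
E
```

```text
(9.9, array([0.532 , 0.1247, 0.1715]), array([-3.11, -0.83, -7.24]), 0.0117) [-3.2  -0.33 -7.24]
-0.013 False (10.25, array([0.5322, 0.1238, 0.1715]), array([-3.11,  3.73, -5.75]), 0.0115) [-2.48  4.18 -5.75]
-0.015 False (10.6, array([0.5322, 0.1236, 0.1715]), array([-5.06,  9.82, -5.36]), 0.0114) [-3.43 10.5  -5.36]
-0.017 False (10.95, array([0.5323, 0.1234, 0.1715]), array([-4.59, 16.85, -5.51]), 0.0112) [-1.85 17.36 -5.51]
```

View pics/w2.png

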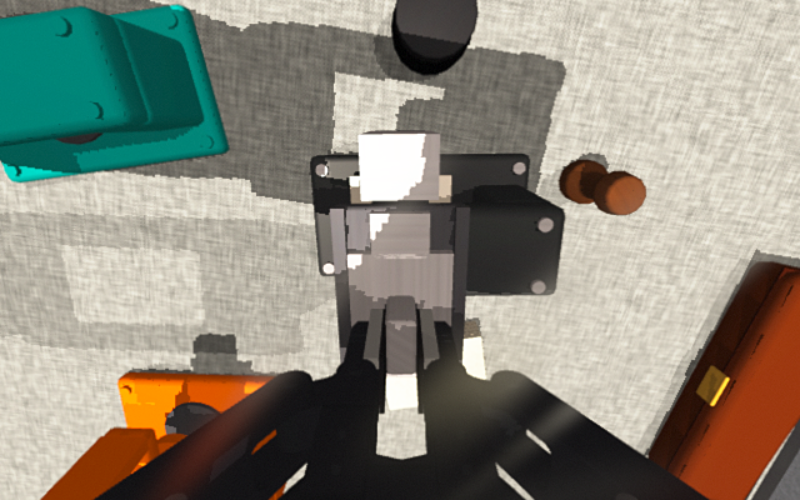

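View pics/s2.png

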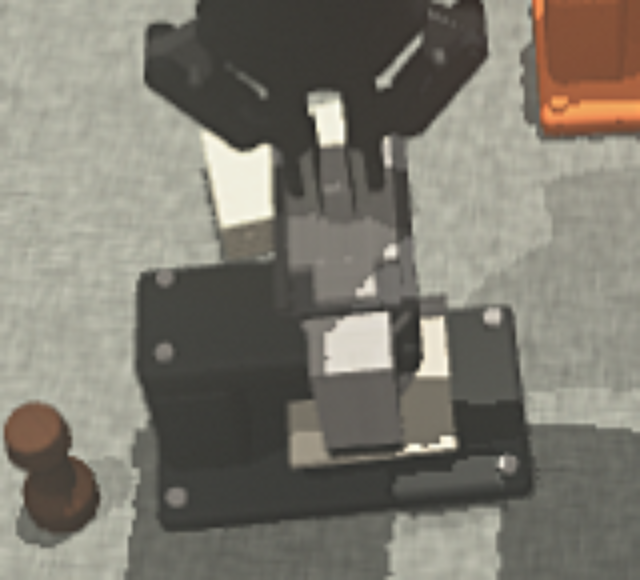

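```bash
python3 -W ignore - <<'E'
from h import *
def F(): 
    f=observe()["ft_force"]; return np.round([f@ex,f@ey,f[2]],2)
p=np.array([.5303,.1357,0])-ey*.0120
print(move_l([*p[:2],.1715],feed=.03)); hold(.15); print(st(),F())
for z in (.168,.164,.160):
    r=move_l([*p[:2],z],feed=.02,max_force=14); hold(.1); print(z,r,st(),F())
    if r: break
E
```

```text
False
(11.5167, array([0.5322, 0.1238, 0.1715]), array([-1.95,  2.07, -8.79]), 0.0114) [-1.6   2.35 -8.79]
0.168 True (11.825, array([0.5321, 0.1239, 0.1704]), array([-1.26, -0.33,  5.14]), 0.0116) [-1.3  -0.13  5.14]
```

```bash
python3 -W ignore - <<'E'
from h import *
def F(): 
    f=observe()["ft_force"]; return np.round([f@ex,f@ey,f[2]],2)
p=np.array([.5303,.1357,0])-ey*.0120
for z in (.167,.164,.161,.159):
    r=move_l([*p[:2],z],feed=.02,max_force=9); hold(.1); print(z,r,st(),F())
    if r: break
E
```

```text
0.167 True (12.1333, array([0.5321, 0.1239, 0.17  ]), array([-2.35, -0.47,  5.54]), 0.0115) [-2.39 -0.09  5.54]
```

```bash
python3 -W ignore - <<'E'
from h import *
def F(): 
    f=observe()["ft_force"]; return np.round([f@ex,f@ey,f[2]],2)
p=np.array([.5303,.1357,0])-ey*.0120
for z in (.1695,.169,.1685,.168,.1675):
    r=move_l([*p[:2],z],feed=.02); a=F()[2]; hold(.1); print(z,r,st(),a,F())
    if F()[2]>14: break
E
```

```text
0.1695 False (12.5667, array([0.5323, 0.1239, 0.1714]), array([-7.37,  1.66,  4.8 ]), 0.0114) 3.95 [-7.01  2.81  4.8 ]
0.169 False (12.9167, array([0.5323, 0.1239, 0.1709]), array([-8.94,  1.03,  5.91]), 0.0114) 4.97 [-8.66  2.44  5.91]
0.1685 False (13.2667, array([0.5323, 0.1239, 0.1704]), array([-8.67,  0.47,  5.26]), 0.0114) 5.74 [-8.49  1.84  5.26]
0.168 False (13.6167, array([0.5323, 0.1239, 0.17  ]), array([-8.3 ,  0.63,  6.27]), 0.0114) 4.91 [-8.09  1.95  6.27]
0.1675 False (13.9667, array([0.5323, 0.1239, 0.1695]), array([-7.84,  1.37,  5.9 ]), 0.0113) 5.4 [-7.53  2.6   5.9 ]
```

```bash
python3 -W ignore - <<'E'
from h import *
def F(): 
    f=observe()["ft_force"]; return np.round([f@ex,f@ey,f[2]],2)
p=np.array([.5303,.1357,0])-ey*.0118-ex*.0006
z=.1675
while z>.157:
    z-=.0015
    r=move_l([*p[:2],z],feed=.02); hold(.05); f=F(); print(round(z,4),st()[:2],f)
    if f[2]>15: break
E
```

```text
0.166 (14.2667, array([0.5323, 0.1239, 0.1683])) [-6.61  1.66  6.68]
0.1645 (14.5667, array([0.5323, 0.1239, 0.1669])) [-6.77  1.63  6.65]
0.163 (14.8667, array([0.5323, 0.1239, 0.1655])) [-7.68  1.58  7.28]
0.1615 (15.1667, array([0.5323, 0.1239, 0.1641])) [-8.31  2.79  7.95]
0.16 (15.4667, array([0.5323, 0.1239, 0.1627])) [-7.79  2.55  8.31]
0.1585 (15.7667, array([0.5323, 0.1239, 0.1613])) [-7.86  2.33 10.05]
0.157 (16.0667, array([0.5324, 0.1239, 0.1599])) [-8.81  1.26  9.71]
```

```bash
python3 -W ignore - <<'E'
from h import *
def F(): 
    a=[]
    for _ in range(3):
        f=observe()["ft_force"]; a.append([f@ex,f@ey,f[2]]); hold(.02)
    return np.round(np.mean(a,0),2)
p=np.array([.5303,.1357,0])-ey*.0118-ex*.0006
z=.157
while z>.144:
    z-=.0006
    r=move_l([*p[:2],z],feed=.02); f=F(); s=st(); ram=.1715-s[1][2]; exp=5+.43e3*ram; print(round(z,4),s[0],s[1],"ram",round(ram,4),f,"exc",round(f[2]-exp,2))
    if f[2]-exp>2.5 or ram>.0225: break
E
```

```text
0.1564 16.3667 [0.5324 0.1239 0.1593] ram 0.0122 [-8.78  1.96  9.53] exc -0.72
0.1558 16.6667 [0.5324 0.1239 0.1587] ram 0.0128 [-8.77  2.4  10.43] exc -0.07
0.1552 16.9667 [0.5324 0.1239 0.1582] ram 0.0133 [-8.81  2.02  9.9 ] exc -0.82
0.1546 17.2667 [0.5324 0.1239 0.1576] ram 0.0139 [-9.03  1.97 10.59] exc -0.39
0.154 17.5667 [0.5324 0.1239 0.1571] ram 0.0144 [-9.26  2.39 10.77] exc -0.42
0.1534 17.8667 [0.5324 0.1239 0.1565] ram 0.015 [-9.74  2.23 10.8 ] exc -0.65
0.1528 18.1667 [0.5324 0.1239 0.1559] ram 0.0156 [-9.05  1.67 11.26] exc -0.45
0.1522 18.4667 [0.5324 0.1239 0.1559] ram 0.0156 [-11.09   2.41  14.34] exc 2.63
```

```bash
python3 -W ignore - <<'E'
from h import *
def F(): 
    a=[]
    for _ in range(3):
        f=observe()["ft_force"]; a.append([f@ex,f@ey,f[2]]); hold(.02)
    return np.round(np.mean(a,0),2)
p0=np.array([.5303,.1357,0])-ex*.0016
z=.1519
move_l([*(p0-ey*.0118)[:2],z],feed=.02); print(st(),F())
for y in (-.0095,-.0065,-.0035,-.0005):
    r=move_l([*(p0+ey*y)[:2],z],feed=.02); f=F(); s=st(); print(y,s,"ram",round(.1715-s[1][2],4),"ey",round((s[1]-p0)@ey,4),f)
    if abs(f[1])>7 or f[2]<12 or f[2]>22: break
E
```

```text
(18.7167, array([0.5323, 0.1239, 0.1559]), array([-8.78,  0.63, 12.54]), 0.0113) [-7.91  2.13 13.12]
-0.0095 (19.0833, array([0.5321, 0.1256, 0.1559]), array([-8.39, -0.98, 12.07]), 0.0115) ram 0.0156 ey -0.0103 [-7.72  0.58 12.89]
-0.0065 (19.4333, array([0.5316, 0.1284, 0.1559]), array([-8.18, -0.72, 13.27]), 0.0116) ram 0.0156 ey -0.0074 [-8.22 -0.42 13.33]
-0.0035 (19.7833, array([0.5311, 0.1314, 0.1559]), array([-7.82, -2.53, 12.97]), 0.0117) ram 0.0156 ey -0.0044 [-7.96 -0.53 13.09]
-0.0005 (20.1333, array([0.5306, 0.1344, 0.1559]), array([-8.03, -1.47, 13.75]), 0.0114) ram 0.0156 ey -0.0013 [-8.4  -0.25 13.55]
```

```bash
python3 -W ignore - <<'E'
from h import *
def F(): 
    a=[]
    for _ in range(3):
        f=observe()["ft_force"]; a.append([f@ex,f@ey,f[2]]); hold(.02)
    return np.round(np.mean(a,0),2)
p0=np.array([.5303,.1357,0])-ex*.0016
z=.1518
for y in (.002,.004,.005,.0057,.0064,.0071,.0078,.0085):
    r=move_l([*(p0+ey*y)[:2],z],feed=.02); f=F(); s=st(); print(y,s,"ram",round(.1715-s[1][2],4),"ey",round((s[1]-p0)@ey,4),f)
    if abs(f[1])>5 or f[2]<12 or f[2]>22: break
E
```

```text
0.002 (20.4583, array([0.5302, 0.1368, 0.1559]), array([-9.47, -1.69, 13.81]), 0.0117) ram 0.0156 ey 0.0011 [-8.69 -0.92 13.47]
0.004 (20.7583, array([0.5298, 0.1388, 0.1559]), array([-8.98, -2.07, 13.93]), 0.0112) ram 0.0156 ey 0.0031 [-8.88 -1.34 14.01]
0.005 (21.0583, array([0.5296, 0.1397, 0.1559]), array([-8.36, -2.37, 14.25]), 0.0114) ram 0.0156 ey 0.0041 [-8.98 -1.2  13.97]
0.0057 (21.3583, array([0.5296, 0.1403, 0.1559]), array([-8.37, -2.11, 14.36]), 0.0117) ram 0.0156 ey 0.0047 [-9.44 -0.97 14.47]
0.0064 (21.6583, array([0.5294, 0.141 , 0.1559]), array([-7.49, -2.07, 13.83]), 0.0112) ram 0.0156 ey 0.0054 [-9.34 -1.53 14.18]
0.0071 (21.9583, array([0.5293, 0.1417, 0.1559]), array([-9.25, -2.98, 13.42]), 0.0113) ram 0.0156 ey 0.0061 [-8.8  -1.07 14.06]
0.0078 (22.2583, array([0.5293, 0.1419, 0.1559]), array([-8.67, -4.21, 14.65]), 0.0119) ram 0.0156 ey 0.0063 [-9.71 -3.71 13.81]
0.0085 (22.5583, array([0.5293, 0.1419, 0.1559]), array([-8.4 , -6.56, 13.77]), 0.0116) ram 0.0156 ey 0.0063 [-9.26 -5.53 13.52]
```

```bash
python3 -W ignore - <<'E'
from h import *
p0=np.array([.5303,.1357,0])-ex*.0022
move_l([*(p0+ey*.0074)[:2],.1520],feed=.02); hold(.05); print(st())
gripper_to(.04); hold(.2); print(st())
q=observe()["eef_pos"]
move_l([q[0],q[1],.21],feed=.06); move_l([q[0],q[1],.30],feed=.15)
t=np.array([q[0],q[1],0])-ey*.04
print(st())
for n in("side","top","wrist"):
    im,d=get_image(n); cv2.imwrite(f"pics/{n}3.png",im[:,:,::-1]); np.save(f"pics/{n}3.npy",d)
    b={"side":(180,325,160,320),"top":(70,200,180,310),"wrist":(80,240,240,420)}[n]
    cv2.imwrite(f"pics/{n}3c.png",cv2.resize(im[b[0]:b[1],b[2]:b[3],::-1],None,fx=3.7,fy=3.7,interpolation=cv2.INTER_CUBIC))
import pickle; pickle.dump(get_calibration("wrist"),open("pics/w3.pkl","wb"))
E
```

```text
(22.8583, array([0.5292, 0.1418, 0.1559]), array([-5.96, -3.85, 11.22]), 0.0114)
(23.4417, array([0.5269, 0.1427, 0.1518]), array([-0.54,  0.06,  0.48]), 0.0397)
(25.3083, array([0.5264, 0.1426, 0.2989]), array([ 0.46, -0.47, -0.67]), 0.0397)
```

View pics/wrist3c.png

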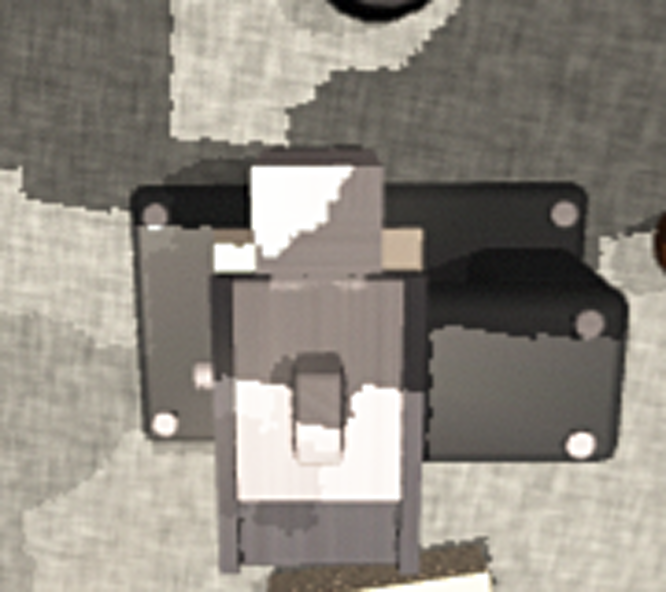

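View pics/side3c.png

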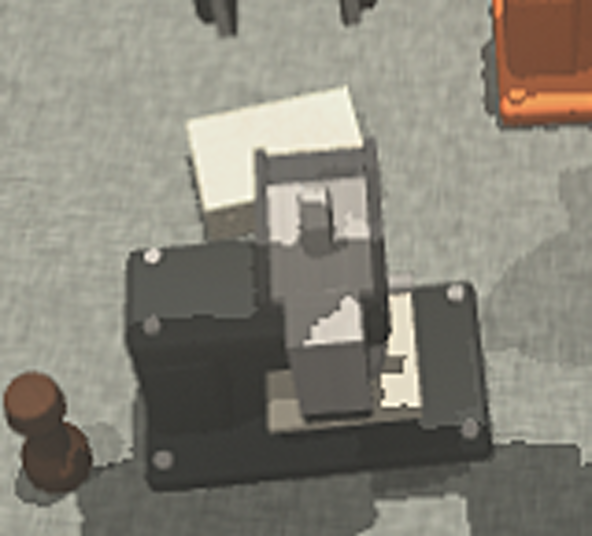

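```bash
python3 -W ignore - <<'E'
from h import *
import pickle
np.set_printoptions(precision=4,suppress=True)
c=pickle.load(open("pics/w3.pkl","rb")); d=np.load("pics/wrist3.npy")
w=lambda x,y:(240+(x-1.3)/3.7,80+(y-1.3)/3.7)
for n,a in [("plate",(265,480)),("plate",(380,480)),("hook",(290,200)),("tab",(319,390)),("cap",(320,545))]:
    u=w(*a); o,r=ray(c,u); print(n,o+r*d[round(u[1]),round(u[0])])
for n,z,a in [("plBL",.152,(237,499)),("plBR",.152,(402,501))]: print(n,at_z(c,w(*a),z))
# tab centre expected after home: initial plate back edge centre + ey*.006
print("expected back mid",(np.array([.5347,.1067])+ey[:2]*.0063))
E
```

```text
plate [0.5187 0.1156 0.1522]
plate [0.5494 0.1207 0.1517]
hook [0.5136 0.1912 0.1572]
tab [0.5277 0.1499 0.1759]
cap [0.537  0.0968 0.1467]
plBL [0.5119 0.1088 0.152 ]
plBR [0.5564 0.1157 0.152 ]
expected back mid [0.5337 0.1129]
```

View pics/top3.png

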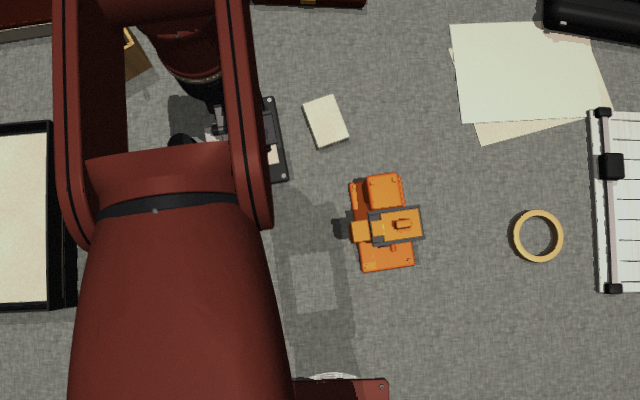

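```bash
python3 -W ignore - <<'E'
from h import *
print(st()); job_done()
E
```

```text
(25.4583, array([0.5261, 0.1426, 0.2983]), array([ 0.42,  1.09, -0.37]), 0.0397)
the job is handed in; nothing more can be done
```

The dark grey press is locked down and the job is handed in at about 25.5 s of the 64 s.

- **Catch drawn back:** I gripped the tab and pulled the catch to its rear stop, about 12 mm. The pictures showed the tongue clear of the hook's lip. I felt for the stop with a 6 N limit per step, but the limit did not trip. The pull there built up to about 17 N before I backed off.
- **Dies closed:** I pushed down in 0.6 mm steps until the plunger stopped, at about 15.6 mm of travel. The force there was about 3 N above the spring.
- **Catch home:** I held the dies closed at a steady 13–14 N, nearly all of it the spring. The catch slid about 18.3 mm to its end stop, which I felt at about 5.5 N, and then I let go.
- **Sideways load:** During the pressing and sliding there was about 8–10 N sideways on the tab, from a small centring error. It did no visible harm.

**Last checks:** With the arm 0.30 m up and touching nothing, the catch plate sat at 0.152 m, which is 13 mm of travel, so the hook is holding the plunger. The plate's rear edge was within about 1 mm of where it should be with the catch fully home.

In the last pictures, the things that were in view stood where they were. The arm hid the turquoise press and part of the left side in the top view, so I did not check those again. I sent the arm nowhere near them.

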